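# Close the walnut tin with its double lid, then raise the outer lid alone

## Robot

A 6-joint arm with a two-finger parallel gripper is mounted at the origin on the work surface. World frame = base frame: x ahead of the robot, y to its left, z up, the work surface at z = 0. Lengths are in m, angles in degrees, forces in N, time in s.
With the tool pointing down it reaches from about 0.35 to 0.875 m from the base axis. Payload 4.2 kg.
Tool frame: the origin (TCP) lies midway between the tips of the shut fingers; the grasp point (between the pads) lies 19 mm behind it; z points along the fingers, y is the line along which they close (so a half turn about z gives the same grasp; the last joint's range is limited). The gripper opens to 87 mm and grips with 3 to 60 N. Pads are 19 mm wide; open, the fingers measure 117 mm over their backs; the gripper's body (75 mm by 190 mm) begins 51 mm behind the grasp point.
Start: joints at [80.191, 22.042, 0.453, 0, -68.411, -14.817], TCP at [0.26, 0.568, 0.223] pointing down, gripper open.
Joint ranges: [-179.83, 179.83], [-69.29, 118.12], [-61.27, 80.66], [-181.25, 117.63], [-171.15, -9.14], [-177.46, 177.46]. Speed limits (degrees/s): [159.86, 159.86, 180, 180, 180, 180].

## Interface

Orientations are given as a 3x3 rotation matrix whose columns are the frame's x, y, z axes.
In Python, from station import sense, capture, camera_params, finish_job gives the robot as it stands.
- The arm moves only by the tool drive_tool, never from a script. Its argument "rows" is a list of rows, each an object of numbers: "tx", "ty", "tz": the shift along the tool's x, y, z in cm; "ax", "ay", "az": the turn, a rotation vector about the tool's x, y, z in rad; "claw": the finger opening in cm, from 0 to 8.7. In form: [{"tx": .., "ty": .., "tz": .., "ax": .., "ay": .., "az": .., "claw": ..}, ...]. A call has 1 to 10 rows; each row shifts and turns the commanded pose from where the row before left it, along the tool's axes as they then stand; what a row does not reach is not made up. A row lasts 1/12 s, in which the tool goes at most 41.7 mm and 7.16 degrees, less where a joint would pass 70% of its speed; a pose out of reach is approached as far as the arm can. A call with a gripper value outside its range is refused whole. The fingers move at their own pace and stop on an object; the grip force is fixed at half the most. Time passes only in rows, so rows that do not move let the fingers close. It gives the time, the measured TCP pose, the force, the opening and the grip force at its end, in the units of the state.
- sense(): the state, without advancing time (a new reading comes with each control period).
- capture(name): name is "scene" or "top" or "wrist"; returns (picture, depth): 384x512x3 uint8, red, green, blue; 384x512 float32, m along the optical axis (not along the pixel's ray), 0 where there is no reading.
- camera_params(name): a dict with "intrinsics" (3x3 intrinsics, pixels), "k1" (the pictures are not rectified: a ray, as slopes to the right and down, at radius r is drawn at 1 + k1 r^2 times it, then the intrinsics apply), "R" (3x3) and "t" (3): a world point X has camera coordinates R X + t; the wrist camera has in their place "tool_from_camera" (4x4, takes a point from camera to tool coordinates, whose origin is the TCP and whose axes are the flange's). Camera axes: x right, y down, z forward; pixel columns grow to the right and rows downward; lengths in m; the calibration is good to about 2 mm. A picture is of the moment at which its call begins: read the wrist's pose just before it. camera_params takes no time and is no camera call.
- finish_job(): hands the job in; it is judged then, once.
The state is a dict: "time_s": time; "joints": joint angles; "joint_velocities": joint speeds; "effort": joint torques, N m; "tcp_pos": TCP position; "ee_rot": TCP orientation; "wrist_force": force on the tool from outside, world axes, zero at the start; "moment": the same for the moment, N m; "gripper_width": opening from 0.0 (shut) to 1.0 (fully open); "gripper_force": force on a finger pad.
Only numpy, scipy, OpenCV 4.12 (cv2) and the standard library are available. Lean on these libraries where they do the work, as an engineer would, in place of code of your own. Each camera call takes 0.05 s, during which the arm holds its last target. There are 200 camera calls.

## Task

Close the open tin of walnuts with its double lid: carry the two nested lids together by the wooden knob, set them down (not dropped) fully home on the tin and let go. Then, so the seller can see that the inner lid has seated, take the outer lid by its collar and lift it alone at least 10 cm, leaving the inner lid undisturbed in the tin's mouth. Finish still holding the outer lid up, level and still; leave the tin standing where it is and do not disturb the other goods.

Things in the scene. Friction and masses are not known exactly. Their poses are not given: they have to be found in the camera images.
- tin: The open round tin, plain steel, full of walnuts, loose on the counter, about 1.2 kg: outer diameter 120 mm, wall 4, mouth diameter 112, height 80. Origin at the centre of its underside, z up. The walnuts stay below what the lid puts in.
- tin_rim (a point): Centre of the tin's mouth at rim height, 80 mm above its underside; z up.
- inner_knob (a point): Centre of the inner lid's dark wooden knob, an upright cylinder of diameter 24 mm, 33 tall (16.5 above and below this point); z up along the lid's axis. It is rigid with the inner lid, and lifting it lifts both lids. Nested lids on the counter: this point is 63.5 above the counter. Seated on the tin: 51.5 above the rim point, and over it.
- inner: The inner lid, aluminium, 0.2 kg, with the knob; origin at the centre of its underside. From below: plug of diameter 106 mm, 12 deep, chamfered foot, enters the tin's mouth with 3 play all round; flange of diameter 120, 4 thick, that comes to lie on the rim; stem of diameter 16 up through the outer lid's collar; knob, top at 80. At the start it stands on the counter.
- outer_collar (a point): Centre, half-way up, of the outer lid's collar: an upright steel tube in the lid's middle, outer diameter 42 mm, inner 34, 26 tall; z up. Nested, this point is 31.5 below the knob's centre, the collar's top is 2 below the knob's underside. The knob passes through with 5 play all round.
- outer: The outer lid, plain steel, 0.15 kg, with the collar; it rests loosely on the inner lid's flange, held by gravity only, and lifts straight off. Origin at the centre of its skirt's lower edge, 28 mm below the collar's centre. Top plate of diameter 134, upper face 13 below the collar's centre; the skirt, inner diameter 128, comes down 8 round the outside of the tin.
- jar_small: Bystander: small lidded amber glass jar, diameter 54, height 70, near the middle between tin and lids (mm); origin at the centre of its underside; leave alone.
- weight: Bystander: brass scale weight, diameter 48, height 54, near the middle (mm); origin at the centre of its underside; leave alone.
- jar_left: Bystander: lidded green glass pickle jar, diameter 80, height 95, on one side (mm); origin at the centre of its underside; leave alone.
- jar_right: Bystander: lidded green glass pickle jar, diameter 80, height 95, on the other side (mm); origin at the centre of its underside; leave alone.
- bowl: Bystander: empty clay bowl, diameter 110, height 45, beyond the tin and lids (mm); origin at the centre of its underside; leave alone.
- scoop: Bystander: steel spoon with a wooden handle, lying flat, 170 long, nearer the robot (mm); origin at the middle of its underside; leave alone.
Not all that is in view belongs to the job. What is shaped like the inner but blue, orange or yellow is not meant.

How it is judged (in metres and radians):
On the way, in this order (a step that is already met when the one before it is completed fails the run):
1. both lids seated on the tin and let go (z of inner_knob in the frame of tin_rim between 0.0485 and 0.0545 m and horizontal distance between inner_knob and tin_rim below 0.007 m and angle between the z axis of inner_knob and the z axis of tin_rim, either way round below 0.06 rad and z of outer_collar in the frame of inner_knob below -0.028 m and contact force between the fingers and inner below 0.05 N and contact force between the fingers and outer below 0.05 N), for 0.2 s.
2. the outer lid lifted clear of the seated inner lid (z of inner_knob in the frame of tin_rim between 0.0485 and 0.0545 m and horizontal distance between inner_knob and tin_rim below 0.007 m and angle between the z axis of inner_knob and the z axis of tin_rim, either way round below 0.06 rad and z of outer_collar in the frame of inner_knob above -0.012 m), for 0.1 s.
At the end, for the whole second after the job is handed in: Tin upright, within 30 mm of its start; inner lid seated in it (height within 3 mm, centred within 7 mm, flat); outer lid held by the fingers at least 90 mm above where it sat, within 11 degrees of level, at rest, touching neither inner lid nor tin (z of inner_knob in the frame of tin_rim between 0.0485 and 0.0545 m and horizontal distance between inner_knob and tin_rim below 0.007 m and angle between the z axis of inner_knob and the z axis of tin_rim, either way round below 0.06 rad and z of outer_collar in the frame of inner_knob above 0.0585 m and contact force between the fingers and outer above 0.5 N and contact force between outer and inner below 0.05 N and contact force between outer and tin below 0.05 N and angle between outer_collar's own z axis and vertical below 0.2 rad and linear speed of outer below 0.03 m/s and linear speed of inner below 0.02 m/s and angle between tin_rim's own z axis and vertical below 0.05 rad and distance of tin_rim from where it was at the start of the episode below 0.03 m and height (world z) of tin_rim between 0.076 and 0.084 m); the arm keeps its last pose, push and grip.
It fails at once if the two lids come apart (by more than 9 mm) while the inner lid is not seated on the tin (z of outer_collar in the frame of inner_knob above -0.0225 m and not (z of inner_knob in the frame of tin_rim between 0.0485 and 0.0545 m and horizontal distance between inner_knob and tin_rim below 0.007 m and angle between the z axis of inner_knob and the z axis of tin_rim, either way round below 0.06 rad)).
It fails at once if the lids are let fall from more than 6 mm above their seat on the tin (contact force between the fingers and inner below 0.05 N and height (world z) of inner_knob above 0.075 m and contact force between inner and tin below 0.05 N and z of inner_knob in the frame of tin_rim above 0.0575 m and linear speed of inner above 0.1 m/s).
It fails at once if the tin is tipped or pushed more than 30 mm (angle between tin_rim's own z axis and vertical above 0.15 rad or distance of tin_rim from where it was at the start of the episode above 0.03 m).
It fails at once if another thing on the counter is pushed more than 25 mm or knocked over (distance of any of jar_small, weight, jar_left, jar_right, bowl, scoop from where it was at the start of the episode above 0.025 m or angle between any of jar_small, weight, jar_left, jar_right, bowl's own z axis and vertical above 0.4 rad).
It also fails if it takes over 58 s, if anything falls off the work surface, if the arm or the gripper's body presses on something with over 40 N, if the wrist force passes 120 N, or if a joint passes its speed limit or range.

## Working session

There is one attempt and no reset: what is moved stays moved. The work goes in short steps, Python scripts to look and compute and a tool call to move; the robot and the scene stay as the last step left them, time stands still between calls to the robot, and variables do not carry over. Pictures are saved under pics/ and viewed, at most 10 in all, crops included, and the job is handed in when it is done.

Besides the shell and the picture viewer there is one more tool, called in YAML: its name, and indented under it one key for each argument. drive_tool: Moves the arm, as the interface text tells. Its arguments: {"type":"object","properties":{"rows":{"type":"array"}},"required":["rows"]}

```bash
mkdir -p pics; ls
cat > h.py <<'E'
import numpy as np, cv2
from station import sense, capture, camera_params
def rays(name,uv,st=None):
    p=camera_params(name);K=np.array(p["intrinsics"]);k1=p["k1"]
    uv=np.atleast_2d(uv).astype(float)
    d=np.c_[(uv[:,0]-K[0,2])/K[0,0],(uv[:,1]-K[1,2])/K[1,1]];s=d.copy()
    for _ in range(20): s=d/(1+k1*(s**2).sum(1,keepdims=True))
    c=np.c_[s,np.ones(len(s))]
    if "R" in p:
        R=np.array(p["R"]);t=np.array(p["t"]);return -R.T@t, c@R
    T=np.array(p["tool_from_camera"]);E=np.array(st["ee_rot"])
    return np.array(st["tcp_pos"])+E@T[:3,3], c@T[:3,:3].T@E.T
def onplane(name,uv,z,st=None):
    o,d=rays(name,uv,st);return o+d*((z-o[2])/d[:,2])[:,None]
def cloud(name,dep,st=None):
    v,u=np.mgrid[:dep.shape[0],:dep.shape[1]]
    o,d=rays(name,np.c_[u.ravel(),v.ravel()],st)
    return (o+d*dep.reshape(-1,1)).reshape(*dep.shape,3)
E
python3 - <<'E'
from h import *
for n in("scene","top"):
    a,d=capture(n);cv2.imwrite(f"pics/{n}0.png",a[...,::-1]);np.savez(f"{n}0.npz",a=a,d=d)
    p=camera_params(n);print(n,-np.array(p["R"]).T@np.array(p["t"]),p["k1"])
print(sense())
print(camera_params("wrist"))
E
```

```text
pics
scene [ 1.12631737 -0.38487874  0.91143684] 0.03298596215533416
top [1.91970425e-01 6.03659568e-04 1.55211204e+00] -0.1324470480284823
{'time_s': 0.1, 'joints': array([ 8.01925085e+01,  2.20877106e+01,  3.87483959e-01, -2.66333284e-02,
       -6.84107634e+01, -1.48167974e+01]), 'joint_velocities': array([-0.01582777, -0.13535937,  0.14120606,  0.13919053, -0.00015688,
       -0.02992111]), 'effort': array([-7.35985395e-04, -3.91689277e+01,  1.87936735e+01,  4.23191071e+00,
        1.34700336e-02, -7.75161720e-05]), 'tcp_pos': array([0.26016788, 0.56768297, 0.22155045]), 'ee_rot': array([[ 9.08988133e-01, -4.16821308e-01, -7.55875180e-04],
       [-4.16821986e-01, -9.08986284e-01, -1.83516990e-03],
       [ 7.78577477e-05,  1.98321306e-03, -9.99998030e-01]]), 'wrist_force': array([-0.38866357, -0.22626133,  0.49605932]), 'moment': array([-0.02424225,  0.03081998,  0.03746305]), 'gripper_force': 0.0, 'gripper_width': 1.0004507753515548}
{'intrinsics': array([[284.0011028 ,   0.        , 257.00081994],
       [  0.        , 284.0011028 , 189.64339542],
       [  0.        ,   0.        ,   1.        ]]), 'k1': -0.03181626881801082, 'tool_from_camera': array([[ 8.46517300e-04, -9.70690054e-01, -2.40333316e-01,
         6.52351688e-02],
       [ 9.99999513e-01,  9.43697990e-04, -2.89270611e-04,
         1.88948822e-03],
       [ 5.07594173e-04, -2.40332954e-01,  9.70690380e-01,
        -1.61859471e-01],
       [ 0.00000000e+00,  0.00000000e+00,  0.00000000e+00,
         1.00000000e+00]])}
```

View pics/scene0.png

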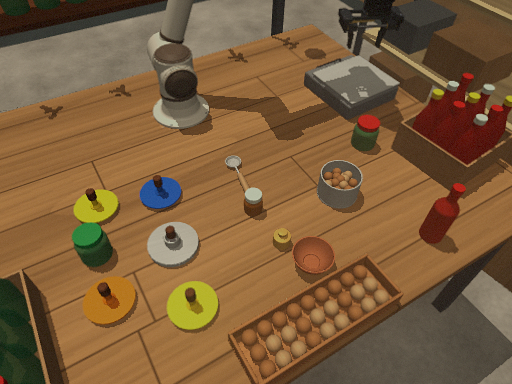

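View pics/top0.png

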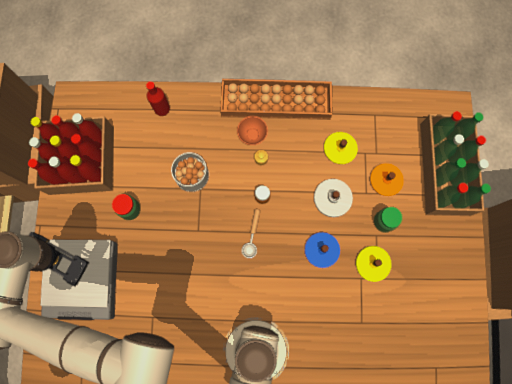

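The scene shows the plain grey nested lids at scene (173,242) / top (333,197). The lookalikes, all excluded by colour, are blue (161,193), yellow (96,205) and (193,305), and orange (109,300). The tin is at scene (340,183) / top (190,171).

```bash
cat >> h.py <<'E'
def fitc(name,img_mask,z,st=None):
    c=max(cv2.findContours(img_mask.astype(np.uint8),cv2.RETR_EXTERNAL,cv2.CHAIN_APPROX_NONE)[0],key=cv2.contourArea)[:,0]
    p=onplane(name,c,z,st)[:,:2].astype(np.float32)
    (x,y),a,_=cv2.fitEllipse(p.reshape(-1,1,2)*1000);return x/1000,y/1000,a
E
python3 - <<'E'
from h import *
f=np.load("top0.npz");a,d=f["a"],f["d"];P=cloud("top",d)
hsv=cv2.cvtColor(a,cv2.COLOR_RGB2HSV)
u=np.arange(512)[None];v=np.arange(384)[:,None]
near=lambda c,r:((u-c[0])**2+(v-c[1])**2<r*r)
g=(hsv[...,1]<45)&(hsv[...,2]>120)&near((333,197),26)
print("lid plate",fitc("top",g,.019),g.sum())
k=(hsv[...,2]<110)&near((333,195),16); m=np.argwhere(k).mean(0)[::-1]; print("knob",m,onplane("top",m,.0635))
r=near((190,171),24)&(P[...,2]>.05); print("tin",fitc("top",r,.08),r.sum())
for n,c in dict(jar_small=(262,193),weight=(261,157),jar_left=(124,206),jar_right=(388,218),bowl=(252,130),or_=(387,179),yel=(341,148),blue=(322,250)).items():
    m=near(c,14)&(P[...,2]>.02);q=P[m]; print(n,m.sum(),np.round(q.mean(0),3),q[:,2].max().round(3))
im=cv2.resize(a[160:235,290:390],None,fx=5,fy=5,interpolation=2)
f=np.load("scene0.npz")["a"];i2=cv2.resize(f[205:280,120:220],None,fx=5,fy=5,interpolation=2)
cv2.imwrite("pics/crop.png",np.vstack([im,i2])[:600*2][...,::-1][::1][:750][::1] if 0 else cv2.resize(np.hstack([im,i2]),(800,300))[...,::-1])
E
```

```text
lid plate (0.5193605346679687, -0.2535731201171875, (116.6792221069336, 121.56407165527344)) 807
knob [333.4516129  195.48387097] [[ 0.51695665 -0.24825153  0.0635    ]]
tin (0.5905901489257812, 0.2408362121582031, (117.32325744628906, 125.49671173095703)) 786
jar_small 219 [ 0.517 -0.009  0.062] 0.079
weight 154 [ 0.643 -0.001  0.078] 1.552
jar_left 520 [0.458 0.445 0.088] 1.552
jar_right 545 [ 0.438 -0.425  0.09 ] 1.552
bowl 258 [0.761 0.036 0.044] 1.552
or_ 130 [ 0.578 -0.432  0.088] 1.552
yel 110 [ 0.69  -0.276  0.074] 1.552
blue 90 [ 0.335 -0.212  0.052] 0.086
```

View pics/crop.png

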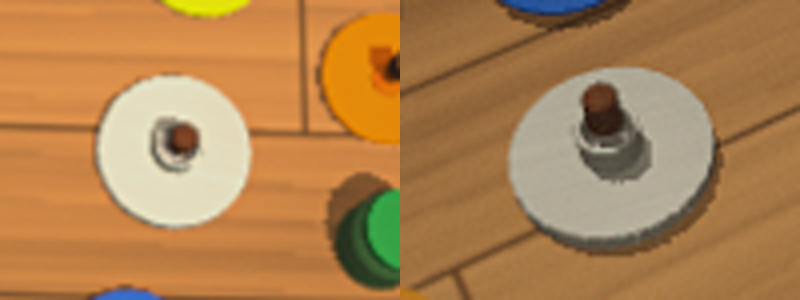

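The crop shows a plain grey lid with a dark knob standing in a steel collar, so it is the right one. I'll level the yaw and go over the tin first for a look.

drive_tool:
  rows:
    - {"az":-0.1075,"tz":-0.8}
    - {"az":-0.1075,"tz":-0.8}
    - {"az":-0.1075,"tz":-0.8}
    - {"az":-0.107,"tz":-0.6}
    - {"tx":2.5,"ty":2.5}
    - {"tx":2.5,"ty":2.5}
    - {"tx":2.5,"ty":2.5}
    - {"tx":2.5,"ty":2.5}
    - {"tx":2.5,"ty":2.5}
    - {"tx":2.5,"ty":2.5}

```text
invalid input at $.rows[0]: expected keys tx, ty, tz, ax, ay, az, claw
```

drive_tool:
  rows:
    - {"tx":2.5,"ty":2.5}
    - {"tx":2.5,"ty":2.5}
    - {"tx":2.5,"ty":2.5}
    - {"tx":2.5,"ty":2.5}
    - {"tx":2.5,"ty":2.5}
    - {"tx":2.5,"ty":2.5}
    - {"tx":2,"ty":2.5}
    - {}
    - {}
    - {}

```text
invalid input at $.rows[0]: expected keys tx, ty, tz, ax, ay, az, claw
```

Run:
```python
from h import *
s=sense();a,d=capture("wrist");np.savez("w1.npz",a=a,d=d);cv2.imwrite("pics/w1.png",a[...,::-1])
print(s["tcp_pos"],s["ee_rot"],s["joints"])
P=cloud("wrist",d,s)
m=(abs(P[...,2]-.08)<.012)&(np.hypot(P[...,0]-.59,P[...,1]-.24)<.08)
print("tin",fitc("wrist",m,.08,s),m.sum(),np.median(P[m],0))
```

```text
[0.26016788 0.56768297 0.22155045] [[ 9.08988133e-01 -4.16821308e-01 -7.55875180e-04]
 [-4.16821986e-01 -9.08986284e-01 -1.83516990e-03]
 [ 7.78577477e-05  1.98321306e-03 -9.99998030e-01]] [ 8.01925085e+01  2.20877106e+01  3.87483959e-01 -2.66333284e-02
 -6.84107634e+01 -1.48167974e+01]Traceback (most recent call last):
  File "<stdin>", line 6, in <module>
  File "h.py", line 20, in fitc
    c=max(cv2.findContours(img_mask.astype(np.uint8),cv2.RETR_EXTERNAL,cv2.CHAIN_APPROX_NONE)[0],key=cv2.contourArea)[:,0]
      ~~~^^^^^^^^^^^^^^^^^^^^^^^^^^^^^^^^^^^^^^^^^^^^^^^^^^^^^^^^^^^^^^^^^^^^^^^^^^^^^^^^^^^^^^^^^^^^^^^^^^^^^^^^^^^^
ValueError: max() iterable argument is empty
```

View pics/w1.png

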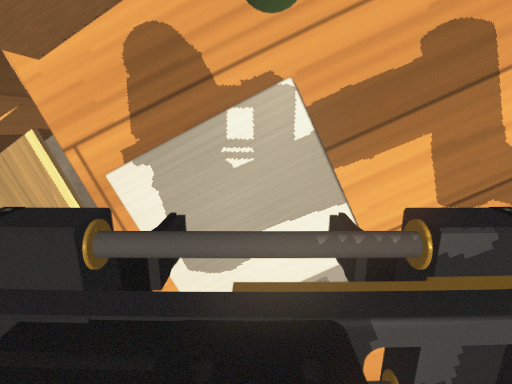

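The call needs every key, so nothing moved. The wrist picture is from the start pose. The fingers hide rows below about 205, so I'll stop 8.5 cm short of the tin in x.

drive_tool:
  rows:
    - {"tx":0,"ty":0,"tz":-0.8,"ax":0,"ay":0,"az":-0.1075,"claw":8.7}
    - {"tx":0,"ty":0,"tz":-0.8,"ax":0,"ay":0,"az":-0.1075,"claw":8.7}
    - {"tx":0,"ty":0,"tz":-0.8,"ax":0,"ay":0,"az":-0.1075,"claw":8.7}
    - {"tx":0,"ty":0,"tz":-0.6,"ax":0,"ay":0,"az":-0.107,"claw":8.7}
    - {"tx":2,"ty":2.5,"tz":0,"ax":0,"ay":0,"az":0,"claw":8.7}
    - {"tx":2,"ty":2.5,"tz":0,"ax":0,"ay":0,"az":0,"claw":8.7}
    - {"tx":2,"ty":2.5,"tz":0,"ax":0,"ay":0,"az":0,"claw":8.7}
    - {"tx":2,"ty":2.5,"tz":0,"ax":0,"ay":0,"az":0,"claw":8.7}
    - {"tx":2,"ty":2.5,"tz":0,"ax":0,"ay":0,"az":0,"claw":8.7}
    - {"tx":2,"ty":2.5,"tz":0,"ax":0,"ay":0,"az":0,"claw":8.7}

```text
time_s: 0.98
tcp_pos: [0.3809, 0.4167, 0.2523]
ee_rot: [[1.0, 0.0, -0.0], [0.0, -1.0, -0.0], [-0.0, 0.0, -1.0]]
wrist_force: [-0.0, 0.3, -0.0]
gripper_width: 1.001
gripper_force: 0.0
```

drive_tool:
  rows:
    - {"tx":2,"ty":2.5,"tz":0,"ax":0,"ay":0,"az":0,"claw":8.7}
    - {"tx":2,"ty":2.5,"tz":0,"ax":0,"ay":0,"az":0,"claw":8.7}
    - {"tx":2,"ty":2.5,"tz":0,"ax":0,"ay":0,"az":0,"claw":8.7}
    - {"tx":2,"ty":2.5,"tz":0,"ax":0,"ay":0,"az":0,"claw":8.7}
    - {"tx":2,"ty":2.5,"tz":0,"ax":0,"ay":0,"az":0,"claw":8.7}
    - {"tx":2,"ty":2.5,"tz":0,"ax":0,"ay":0,"az":0,"claw":8.7}
    - {"tx":0.5,"ty":2.5,"tz":0,"ax":0,"ay":0,"az":0,"claw":8.7}
    - {"tx":0,"ty":0,"tz":0,"ax":0,"ay":0,"az":0,"claw":8.7}
    - {"tx":0,"ty":0,"tz":0,"ax":0,"ay":0,"az":0,"claw":8.7}
    - {"tx":0,"ty":0,"tz":0,"ax":0,"ay":0,"az":0,"claw":8.7}

```text
time_s: 1.82
tcp_pos: [0.5052, 0.2432, 0.2524]
ee_rot: [[1.0, -0.001, -0.0], [-0.001, -1.0, 0.0], [-0.0, -0.0, -1.0]]
wrist_force: [-0.7, -0.5, -0.0]
gripper_width: 1.0
gripper_force: 0.0
```

Run:
```python
from h import *
s=sense();a,d=capture("wrist");np.savez("w1.npz",a=a,d=d);cv2.imwrite("pics/w2.png",a[...,::-1])
print(s["tcp_pos"],s["ee_rot"].round(4),s["joints"])
P=cloud("wrist",d,s)
m=(abs(P[...,2]-.08)<.02)&(np.hypot(P[...,0]-.59,P[...,1]-.24)<.08)
print("tin",m.sum(),np.median(P[m],0))
print(fitc("wrist",m,.08,s))
```

```text
[0.50515982 0.24317033 0.25240811] [[ 1.e+00 -6.e-04 -2.e-04]
 [-6.e-04 -1.e+00  1.e-04]
 [-2.e-04 -1.e-04 -1.e+00]] [ 4.22585583e+01  1.46204592e+01 -5.96454413e+00 -1.32021030e-02
 -6.94226077e+01  4.77142643e+01]
tin 4332 [0.59327451 0.24160385 0.06543906]
(0.5911088256835938, 0.2416909942626953, (117.10403442382812, 117.76812744140625))
```

View pics/w2.png

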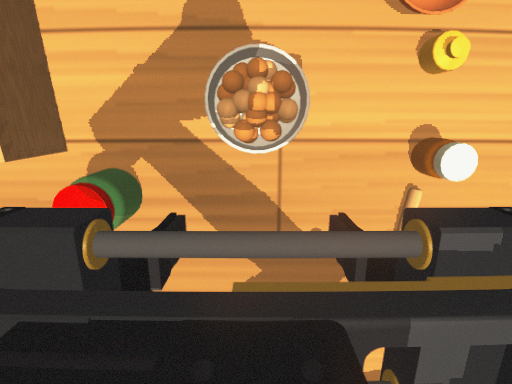

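The picture shows the tin at (257,98). The wrist fit gives (0.591, 0.2415), which agrees with the top view to about 1 mm. Next I'll move to the lids with the same stand-off.

drive_tool:
  rows:
    - {"tx":-0.5,"ty":3.5,"tz":0,"ax":0,"ay":0,"az":0,"claw":8.7}
    - {"tx":-0.5,"ty":3.5,"tz":0,"ax":0,"ay":0,"az":0,"claw":8.7}
    - {"tx":-0.5,"ty":3.5,"tz":0,"ax":0,"ay":0,"az":0,"claw":8.7}
    - {"tx":-0.5,"ty":3.5,"tz":0,"ax":0,"ay":0,"az":0,"claw":8.7}
    - {"tx":-0.5,"ty":3.5,"tz":0,"ax":0,"ay":0,"az":0,"claw":8.7}
    - {"tx":-0.5,"ty":3.5,"tz":0,"ax":0,"ay":0,"az":0,"claw":8.7}
    - {"tx":-0.5,"ty":3.5,"tz":0,"ax":0,"ay":0,"az":0,"claw":8.7}
    - {"tx":-0.5,"ty":3.5,"tz":0,"ax":0,"ay":0,"az":0,"claw":8.7}
    - {"tx":-0.5,"ty":3.5,"tz":0,"ax":0,"ay":0,"az":0,"claw":8.7}
    - {"tx":-0.5,"ty":3.5,"tz":0,"ax":0,"ay":0,"az":0,"claw":8.7}

```text
time_s: 2.7
tcp_pos: [0.455, -0.1074, 0.2528]
ee_rot: [[1.0, 0.002, 0.001], [0.002, -1.0, 0.0], [0.001, -0.0, -1.0]]
wrist_force: [0.4, -0.2, 0.3]
gripper_width: 0.999
gripper_force: 0.0
```

drive_tool:
  rows:
    - {"tx":-0.5,"ty":3.5,"tz":0,"ax":0,"ay":0,"az":0,"claw":8.7}
    - {"tx":-0.5,"ty":3.5,"tz":0,"ax":0,"ay":0,"az":0,"claw":8.7}
    - {"tx":-0.5,"ty":3.5,"tz":0,"ax":0,"ay":0,"az":0,"claw":8.7}
    - {"tx":-0.5,"ty":3.5,"tz":0,"ax":0,"ay":0,"az":0,"claw":8.7}
    - {"tx":0,"ty":0.6,"tz":0,"ax":0,"ay":0,"az":0,"claw":8.7}
    - {"tx":0,"ty":0,"tz":0,"ax":0,"ay":0,"az":0,"claw":8.7}
    - {"tx":0,"ty":0,"tz":0,"ax":0,"ay":0,"az":0,"claw":8.7}
    - {"tx":0,"ty":0,"tz":0,"ax":0,"ay":0,"az":0,"claw":8.7}

```text
time_s: 3.37
tcp_pos: [0.4356, -0.2516, 0.2526]
ee_rot: [[1.0, 0.002, 0.0], [0.002, -1.0, 0.0], [0.0, -0.0, -1.0]]
wrist_force: [-0.4, -0.4, -0.3]
gripper_width: 1.0
gripper_force: 0.0
```

```bash
cat > lid.py <<'E'
from h import *
s=sense();a,d=capture("wrist");cv2.imwrite("pics/w3.png",a[...,::-1])
print(s["tcp_pos"],s["joints"].round(1))
P=cloud("wrist",d,s);hsv=cv2.cvtColor(a,cv2.COLOR_RGB2HSV)
c=np.array([.519,-.253]);r=np.hypot(P[...,0]-c[0],P[...,1]-c[1])
m=(r<.085)&(hsv[...,1]<50)&(hsv[...,2]>110)&(P[...,2]>.01)
print("plate",fitc("wrist",m,.019,s),m.sum())
k=(r<.03)&(P[...,2]>.073); print("knobtop",fitc("wrist",k,.08,s),k.sum(),P[k].mean(0))
k=(r<.035)&(P[...,2]>.036)&(P[...,2]<.05);print("collar top",fitc("wrist",k|((r<.035)&(P[...,2]>.036)),.045,s),k.sum(),P[k].mean(0))
E
python3 lid.py
```

```text
[ 0.4355849  -0.25164317  0.25255225] [-11.5   8.8 -13.4  -0.  -67.7 101.6]
plate (0.49547930908203125, -0.2634082641601562, (77.02705383300781, 127.69938659667969)) 3342
knobtop (0.15067654418945312, -0.19012347412109376, (68.62979125976562, 833.21875)) 12668 [ 0.50049194 -0.25337945  0.40613274]
collar top (0.11411570739746094, -0.18351095581054688, (75.81246185302734, 920.4219360351562)) 314 [ 0.52015244 -0.25592343  0.04415719]
```

View pics/w3.png

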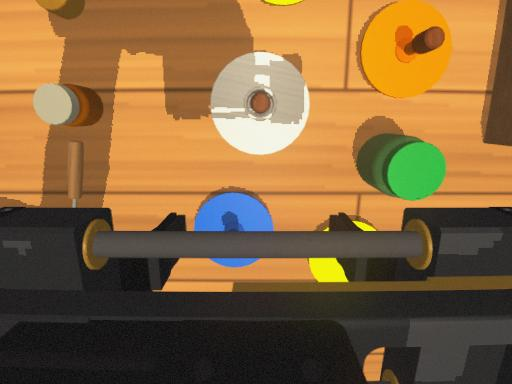

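The wrist view shows the lid disc centred at (260,103) with its knob at (260,102), partly shaded. I'll refit, excluding missing depth and allowing for the shadow.

```bash
sed -i 's/^m=.*/ok=(d>0)\&(P[...,2]<.12)\nr[~ok]=9\nm=(r<.085)\&(hsv[...,1]<70)\&(P[...,2]>.008)/' lid.py; python3 lid.py
```

```text
[ 0.43559377 -0.25152183  0.25262751] [-11.5   8.8 -13.4  -0.  -67.7 101.6]
plate (0.519547119140625, -0.256267578125, (130.41531372070312, 130.9547119140625)) 7498
knobtop (0.5193715209960937, -0.2562275390625, (20.972509384155273, 21.36678695678711)) 310 [ 0.51951443 -0.25620732  0.07897792]
collar top (0.5193674926757812, -0.2561990356445312, (38.88710021972656, 39.36082077026367)) 316 [ 0.52018263 -0.25612762  0.04413277]
```

Lid centre is (0.5195, -0.2562), with the parts concentric. Now I'll go over it and down.

drive_tool:
  rows:
    - {"tx":2.8,"ty":0.15,"tz":0,"ax":0,"ay":0,"az":0,"claw":8.7}
    - {"tx":2.8,"ty":0.15,"tz":0,"ax":0,"ay":0,"az":0,"claw":8.7}
    - {"tx":2.8,"ty":0.15,"tz":0,"ax":0,"ay":0,"az":0,"claw":8.7}
    - {"tx":0,"ty":0,"tz":3,"ax":0,"ay":0,"az":0,"claw":6}
    - {"tx":0,"ty":0,"tz":3,"ax":0,"ay":0,"az":0,"claw":6}
    - {"tx":0,"ty":0,"tz":3,"ax":0,"ay":0,"az":0,"claw":6}
    - {"tx":0,"ty":0,"tz":3,"ax":0,"ay":0,"az":0,"claw":6}
    - {"tx":0,"ty":0,"tz":2,"ax":0,"ay":0,"az":0,"claw":6}
    - {"tx":0,"ty":0,"tz":0,"ax":0,"ay":0,"az":0,"claw":6}
    - {"tx":0,"ty":0,"tz":0,"ax":0,"ay":0,"az":0,"claw":6}

```text
time_s: 4.3
tcp_pos: [0.5192, -0.2566, 0.1122]
ee_rot: [[1.0, 0.002, -0.002], [0.002, -1.0, -0.0], [-0.002, 0.0, -1.0]]
wrist_force: [0.5, -0.8, 0.4]
gripper_width: 0.696
gripper_force: 0.0
```

drive_tool:
  rows:
    - {"tx":0,"ty":0,"tz":2,"ax":0,"ay":0,"az":0,"claw":6}
    - {"tx":0,"ty":0,"tz":2,"ax":0,"ay":0,"az":0,"claw":6}
    - {"tx":0,"ty":0,"tz":1.5,"ax":0,"ay":0,"az":0,"claw":6}
    - {"tx":0,"ty":0,"tz":0.6,"ax":0,"ay":0,"az":0,"claw":5}
    - {"tx":0,"ty":0,"tz":0,"ax":0,"ay":0,"az":0,"claw":4}
    - {"tx":0,"ty":0,"tz":0,"ax":0,"ay":0,"az":0,"claw":3.2}
    - {"tx":0,"ty":0,"tz":0,"ax":0,"ay":0,"az":0,"claw":2.8}
    - {"tx":0,"ty":0,"tz":0,"ax":0,"ay":0,"az":0,"claw":2.6}

```text
time_s: 4.97
tcp_pos: [0.5203, -0.2576, 0.0532]
ee_rot: [[1.0, 0.0, 0.003], [0.0, -1.0, -0.001], [0.003, 0.001, -1.0]]
wrist_force: [-0.0, -1.0, 0.6]
gripper_width: 0.398
gripper_force: 0.0
```

drive_tool:
  rows:
    - {"tx":0,"ty":0,"tz":0,"ax":0,"ay":0,"az":0,"claw":2.4}
    - {"tx":0,"ty":0,"tz":0,"ax":0,"ay":0,"az":0,"claw":2}
    - {"tx":0,"ty":0,"tz":0,"ax":0,"ay":0,"az":0,"claw":1.5}
    - {"tx":0,"ty":0,"tz":0,"ax":0,"ay":0,"az":0,"claw":1}
    - {"tx":0,"ty":0,"tz":0,"ax":0,"ay":0,"az":0,"claw":1}
    - {"tx":0,"ty":0,"tz":0,"ax":0,"ay":0,"az":0,"claw":1}
    - {"tx":0,"ty":0,"tz":0,"ax":0,"ay":0,"az":0,"claw":1}

```text
time_s: 5.55
tcp_pos: [0.5198, -0.2568, 0.0527]
ee_rot: [[1.0, 0.0, 0.002], [0.0, -1.0, 0.0], [0.002, -0.0, -1.0]]
wrist_force: [-1.0, 4.9, 7.3]
gripper_width: 0.263
gripper_force: 30.0
```

drive_tool:
  rows:
    - {"tx":0,"ty":0,"tz":-0.3,"ax":0,"ay":0,"az":0,"claw":1}
    - {"tx":0,"ty":0,"tz":-0.7,"ax":0,"ay":0,"az":0,"claw":1}
    - {"tx":0,"ty":0,"tz":-1,"ax":0,"ay":0,"az":0,"claw":1}
    - {"tx":0,"ty":0,"tz":-1,"ax":0,"ay":0,"az":0,"claw":1}
    - {"tx":0,"ty":0,"tz":-1,"ax":0,"ay":0,"az":0,"claw":1}
    - {"tx":0,"ty":0,"tz":-1,"ax":0,"ay":0,"az":0,"claw":1}
    - {"tx":0,"ty":0,"tz":0,"ax":0,"ay":0,"az":0,"claw":1}
    - {"tx":0,"ty":0,"tz":0,"ax":0,"ay":0,"az":0,"claw":1}

```text
time_s: 6.22
tcp_pos: [0.5196, -0.2575, 0.1026]
ee_rot: [[1.0, -0.001, 0.002], [-0.001, -1.0, -0.0], [0.002, 0.0, -1.0]]
wrist_force: [-0.8, -0.4, -4.9]
gripper_width: 0.269
gripper_force: 30.0
```

Run:
```python
from h import *
s=sense();a,d=capture("wrist")
b,e=capture("scene");np.savez("s1.npz",a=b,d=e)
print(s["tcp_pos"],s["wrist_force"],s["moment"],s["gripper_force"],s["gripper_width"])
cv2.imwrite("pics/w4.png",cv2.resize(np.hstack([a,cv2.resize(b[190:290,110:243],(512,384))]),(800,300))[...,::-1])
```

```text
[ 0.51963265 -0.2575373   0.10258466] [-0.80548563 -0.42112963 -4.88643756] [0.01805309 0.05776023 0.02905573] 29.995034157727787 0.26881321965065824
```

View pics/w4.png

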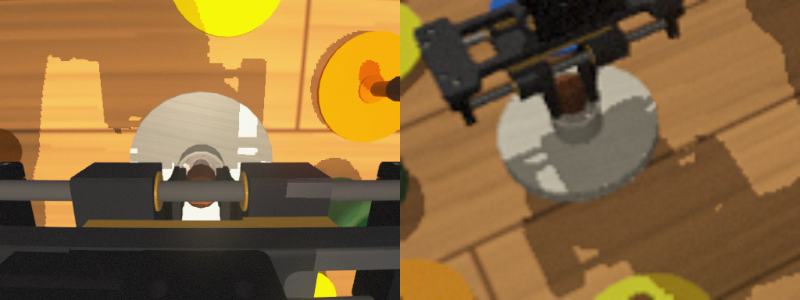

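Both lids came up together. Next I'll measure the held plate's tilt and its centre relative to the TCP from the visible arc.

```bash
cat > held.py <<'E'
from h import *
from scipy.optimize import least_squares
s=sense();a,d=capture("wrist");P=cloud("wrist",d,s);T=np.array(s["tcp_pos"])
hsv=cv2.cvtColor(a,cv2.COLOR_RGB2HSV);z0=T[2]-.0527+.019
v=np.arange(384)[:,None]
r=np.hypot(P[...,0]-T[0],P[...,1]-T[1])
m=(d>0)&(r<.09)&(abs(P[...,2]-z0)<.012)&(v<200)&(hsv[...,1]<90)
q=P[m&(r>.03)&(r<.06)];A=np.c_[q[:,:2]-T[:2],np.ones(len(q))]
c=np.linalg.lstsq(A,q[:,2],rcond=None)[0];print("plane",c,"z0",z0,len(q))
ct=max(cv2.findContours(m.astype(np.uint8),cv2.RETR_EXTERNAL,cv2.CHAIN_APPROX_NONE)[0],key=cv2.contourArea)[:,0]
p=onplane("wrist",ct,c[2],s)[:,:2]-T[:2];rr=np.hypot(*p.T);p=p[(rr>.06)&(rr<.074)&(p[:,0]>.012)]
f=least_squares(lambda x:np.hypot(p[:,0]-x[0],p[:,1]-x[1])-x[2],[0,0,.066],loss="soft_l1",f_scale=.001)
print("centre rel TCP",f.x,len(p),T)
E
python3 held.py
```

```text
plane [-0.00276902 -0.00195469  0.06711649] z0 0.06751550981852694 7560
centre rel TCP [ 0.00024588 -0.00174523  0.06556145] 235 [ 0.51865581 -0.25724004  0.10121551]
```

The lid is held level. The plate reads 1.7 mm off the TCP in y, so either the wrist camera is biased or the outer lid has slack. I'll carry it to the tin and check there with the fixed cameras.

drive_tool:
  rows:
    - {"tx":0,"ty":0,"tz":-1,"ax":0,"ay":0,"az":0,"claw":1}
    - {"tx":0,"ty":0,"tz":-2,"ax":0,"ay":0,"az":0,"claw":1}
    - {"tx":0,"ty":0,"tz":-2,"ax":0,"ay":0,"az":0,"claw":1}
    - {"tx":0,"ty":0,"tz":-2,"ax":0,"ay":0,"az":0,"claw":1}
    - {"tx":0,"ty":0,"tz":-2,"ax":0,"ay":0,"az":0,"claw":1}
    - {"tx":0,"ty":0,"tz":-2,"ax":0,"ay":0,"az":0,"claw":1}
    - {"tx":0,"ty":0,"tz":-1,"ax":0,"ay":0,"az":0,"claw":1}
    - {"tx":0.1,"ty":-0.5,"tz":0,"ax":0,"ay":0,"az":0,"claw":1}
    - {"tx":0.2,"ty":-1,"tz":0,"ax":0,"ay":0,"az":0,"claw":1}
    - {"tx":0.3,"ty":-2,"tz":0,"ax":0,"ay":0,"az":0,"claw":1}

```text
time_s: 7.2
tcp_pos: [0.5241, -0.2223, 0.2197]
ee_rot: [[1.0, -0.003, -0.003], [-0.003, -1.0, 0.001], [-0.003, -0.001, -1.0]]
wrist_force: [0.7, 0.8, -4.1]
gripper_width: 0.267
gripper_force: 30.0
```

drive_tool:
  rows:
    - {"tx":0.4,"ty":-2.5,"tz":0,"ax":0,"ay":0,"az":0,"claw":1}
    - {"tx":0.4,"ty":-2.5,"tz":0,"ax":0,"ay":0,"az":0,"claw":1}
    - {"tx":0.4,"ty":-2.5,"tz":0,"ax":0,"ay":0,"az":0,"claw":1}
    - {"tx":0.4,"ty":-2.5,"tz":0,"ax":0,"ay":0,"az":0,"claw":1}
    - {"tx":0.4,"ty":-2.5,"tz":0,"ax":0,"ay":0,"az":0,"claw":1}
    - {"tx":0.4,"ty":-2.5,"tz":0,"ax":0,"ay":0,"az":0,"claw":1}
    - {"tx":0.4,"ty":-2.5,"tz":0,"ax":0,"ay":0,"az":0,"claw":1}
    - {"tx":0.4,"ty":-2.5,"tz":0,"ax":0,"ay":0,"az":0,"claw":1}
    - {"tx":0.4,"ty":-2.5,"tz":0,"ax":0,"ay":0,"az":0,"claw":1}
    - {"tx":0.4,"ty":-2.5,"tz":0,"ax":0,"ay":0,"az":0,"claw":1}

```text
time_s: 8.03
tcp_pos: [0.5638, 0.0295, 0.2193]
ee_rot: [[1.0, 0.0, -0.004], [0.0, -1.0, -0.0], [-0.004, 0.0, -1.0]]
wrist_force: [-0.5, 0.4, -3.1]
gripper_width: 0.266
gripper_force: 30.0
```

drive_tool:
  rows:
    - {"tx":0.4,"ty":-2.5,"tz":0,"ax":0,"ay":0,"az":0,"claw":1}
    - {"tx":0.4,"ty":-2.5,"tz":0,"ax":0,"ay":0,"az":0,"claw":1}
    - {"tx":0.4,"ty":-2.5,"tz":0,"ax":0,"ay":0,"az":0,"claw":1}
    - {"tx":0.4,"ty":-2.5,"tz":0,"ax":0,"ay":0,"az":0,"claw":1}
    - {"tx":0.4,"ty":-2.5,"tz":0,"ax":0,"ay":0,"az":0,"claw":1}
    - {"tx":0.4,"ty":-2.5,"tz":0,"ax":0,"ay":0,"az":0,"claw":1}
    - {"tx":0.2,"ty":-2,"tz":0,"ax":0,"ay":0,"az":0,"claw":1}
    - {"tx":0,"ty":-1,"tz":0,"ax":0,"ay":0,"az":0,"claw":1}
    - {"tx":0,"ty":-0.5,"tz":0,"ax":0,"ay":0,"az":0,"claw":1}
    - {"tx":0,"ty":0,"tz":0,"ax":0,"ay":0,"az":0,"claw":1}

```text
time_s: 8.87
tcp_pos: [0.5903, 0.2133, 0.22]
ee_rot: [[1.0, 0.001, -0.003], [0.001, -1.0, -0.001], [-0.003, 0.001, -1.0]]
wrist_force: [0.2, -1.2, -4.6]
gripper_width: 0.26
gripper_force: 30.0
```

drive_tool:
  rows:
    - {"tx":0.05,"ty":-1.2,"tz":0,"ax":0,"ay":0,"az":0,"claw":1}
    - {"tx":0,"ty":-1.2,"tz":0.5,"ax":0,"ay":0,"az":0,"claw":1}
    - {"tx":0,"ty":-0.5,"tz":1,"ax":0,"ay":0,"az":0,"claw":1}
    - {"tx":0,"ty":0,"tz":1.5,"ax":0,"ay":0,"az":0,"claw":1}
    - {"tx":0,"ty":0,"tz":1.5,"ax":0,"ay":0,"az":0,"claw":1}
    - {"tx":0,"ty":0,"tz":1,"ax":0,"ay":0,"az":0,"claw":1}
    - {"tx":0,"ty":0,"tz":0.5,"ax":0,"ay":0,"az":0,"claw":1}
    - {"tx":0,"ty":0,"tz":0,"ax":0,"ay":0,"az":0,"claw":1}
    - {"tx":0,"ty":0,"tz":0,"ax":0,"ay":0,"az":0,"claw":1}

```text
time_s: 9.62
tcp_pos: [0.5921, 0.2415, 0.1617]
ee_rot: [[1.0, -0.0, 0.0], [-0.0, -1.0, -0.0], [0.0, 0.0, -1.0]]
wrist_force: [0.7, -0.3, -3.3]
gripper_width: 0.269
gripper_force: 30.0
```

```bash
python3 held.py
python3 - <<'E'
from h import *
s=sense();T=s["tcp_pos"];print(T)
a,d=capture("top");b,e=capture("scene");np.savez("hov.npz",a=a,b=b,d=d,e=e)
t=cv2.resize(a[135:210,145:245],(400,300),interpolation=2);t2=cv2.resize(b[130:220,280:400],(400,300),interpolation=2)
cv2.imwrite("pics/hov.png",np.hstack([t,t2])[...,::-1])
E
```

```text
plane [-0.00226607 -0.00276919  0.12756717] z0 0.12795409159454474 7545
centre rel TCP [ 0.00022382 -0.00238553  0.06556978] 233 [0.59209004 0.24146986 0.16165409]
[0.59241787 0.24169214 0.16232223]
```

View pics/hov.png

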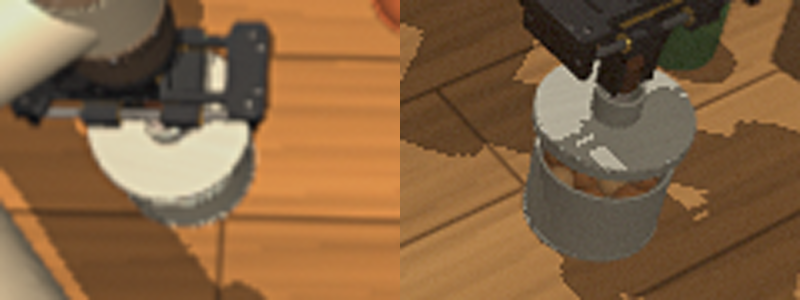

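In the hover picture, the top view (left crop) shows the robot-side half of the plate. The scene view (right crop) shows the lid above the open tin. I'll fit the plate and the tin in the same fixed camera and take the relative offset.

```bash
cat > rel.py <<'E'
from h import *
from scipy.optimize import least_squares
def circ(name,d,c0,z,R,lo,hi,img):
    P=cloud(name,d);r=np.hypot(P[...,0]-c0[0],P[...,1]-c0[1])
    m=(d>0)&(r<R+.02)&(P[...,2]>z-lo)&(P[...,2]<z+hi)&(img)
    ct=max(cv2.findContours(m.astype(np.uint8),cv2.RETR_EXTERNAL,cv2.CHAIN_APPROX_NONE)[0],key=cv2.contourArea)[:,0]
    p=onplane(name,ct,z)[:,:2];f=None;x=np.r_[c0,R]
    for _ in range(4):
        q=p[abs(np.hypot(p[:,0]-x[0],p[:,1]-x[1])-x[2])<.005]
        x=least_squares(lambda x:np.hypot(q[:,0]-x[0],q[:,1]-x[1])-x[2],x,loss="soft_l1",f_scale=.001).x
    return x.round(4),len(q)
h=np.load("hov.npz");T=np.array([.5923,.2416]);zp=.1280
for n,k,dk in(("top","a","d"),("scene","b","e")):
    i0=np.load(n+"0.npz");hs=cv2.cvtColor(h[k],cv2.COLOR_RGB2HSV)
    print(n,"plate",circ(n,h[dk],T,zp,.067,.006,.006,(hs[...,1]<70)&(hs[...,2]>70)),
     "tin",circ(n,i0["d"],np.array([.591,.241]),.08,.06,.006,.01,True))
E
python3 rel.py
```

```text
top plate (array([0.5931, 0.2401, 0.065 ]), 56) tin (array([0.5925, 0.2423, 0.0585]), 124)
scene plate (array([0.5958, 0.2381, 0.0658]), 97) tin (array([0.5942, 0.2411, 0.0594]), 105)
```

All three cameras agree that the plate is about +1 mm in x and -2.5 mm in y from the tin. Part of that may be slack between the lids, so I'll correct by -1 mm and +1.5 mm. That fits within the play either way. Then I'll lower in steps.

drive_tool:
  rows:
    - {"tx":-0.1,"ty":-0.15,"tz":0.3,"ax":0,"ay":0,"az":0,"claw":1}
    - {"tx":0,"ty":0,"tz":0.5,"ax":0,"ay":0,"az":0,"claw":1}
    - {"tx":0,"ty":0,"tz":0.6,"ax":0,"ay":0,"az":0,"claw":1}
    - {"tx":0,"ty":0,"tz":0.6,"ax":0,"ay":0,"az":0,"claw":1}
    - {"tx":0,"ty":0,"tz":0.4,"ax":0,"ay":0,"az":0,"claw":1}
    - {"tx":0,"ty":0,"tz":0.2,"ax":0,"ay":0,"az":0,"claw":1}
    - {"tx":0,"ty":0,"tz":0,"ax":0,"ay":0,"az":0,"claw":1}
    - {"tx":0,"ty":0,"tz":0,"ax":0,"ay":0,"az":0,"claw":1}

```text
time_s: 10.43
tcp_pos: [0.5909, 0.2431, 0.1354]
ee_rot: [[1.0, -0.0, -0.0], [-0.0, -1.0, -0.0], [-0.0, 0.0, -1.0]]
wrist_force: [-0.1, -0.4, -3.4]
gripper_width: 0.264
gripper_force: 30.0
```

drive_tool:
  rows:
    - {"tx":0,"ty":0,"tz":0.1,"ax":0,"ay":0,"az":0,"claw":1}
    - {"tx":0,"ty":0,"tz":0.1,"ax":0,"ay":0,"az":0,"claw":1}
    - {"tx":0,"ty":0,"tz":0.1,"ax":0,"ay":0,"az":0,"claw":1}
    - {"tx":0,"ty":0,"tz":0.1,"ax":0,"ay":0,"az":0,"claw":1}
    - {"tx":0,"ty":0,"tz":0.1,"ax":0,"ay":0,"az":0,"claw":1}
    - {"tx":0,"ty":0,"tz":0.1,"ax":0,"ay":0,"az":0,"claw":1}
    - {"tx":0,"ty":0,"tz":0,"ax":0,"ay":0,"az":0,"claw":1}
    - {"tx":0,"ty":0,"tz":0,"ax":0,"ay":0,"az":0,"claw":1}

```text
time_s: 11.1
tcp_pos: [0.5908, 0.243, 0.1295]
ee_rot: [[1.0, -0.0, -0.0], [-0.0, -1.0, -0.0], [-0.0, 0.0, -1.0]]
wrist_force: [0.6, 0.2, -3.5]
gripper_width: 0.267
gripper_force: 30.0
```

The plug has entered with no contact. Continuing down.

drive_tool:
  rows:
    - {"tx":0,"ty":0,"tz":0.1,"ax":0,"ay":0,"az":0,"claw":1}
    - {"tx":0,"ty":0,"tz":0.1,"ax":0,"ay":0,"az":0,"claw":1}
    - {"tx":0,"ty":0,"tz":0.1,"ax":0,"ay":0,"az":0,"claw":1}
    - {"tx":0,"ty":0,"tz":0.1,"ax":0,"ay":0,"az":0,"claw":1}
    - {"tx":0,"ty":0,"tz":0.1,"ax":0,"ay":0,"az":0,"claw":1}
    - {"tx":0,"ty":0,"tz":0.1,"ax":0,"ay":0,"az":0,"claw":1}
    - {"tx":0,"ty":0,"tz":0,"ax":0,"ay":0,"az":0,"claw":1}
    - {"tx":0,"ty":0,"tz":0,"ax":0,"ay":0,"az":0,"claw":1}

```text
time_s: 11.77
tcp_pos: [0.5908, 0.243, 0.1234]
ee_rot: [[1.0, -0.0, -0.0], [-0.0, -1.0, -0.0], [-0.0, 0.0, -1.0]]
wrist_force: [-0.6, 0.0, -4.3]
gripper_width: 0.266
gripper_force: 30.0
```

drive_tool:
  rows:
    - {"tx":0,"ty":0,"tz":0.1,"ax":0,"ay":0,"az":0,"claw":1}
    - {"tx":0,"ty":0,"tz":0,"ax":0,"ay":0,"az":0,"claw":1}
    - {"tx":0,"ty":0,"tz":0,"ax":0,"ay":0,"az":0,"claw":1}

```text
time_s: 12.02
tcp_pos: [0.5908, 0.243, 0.1225]
ee_rot: [[1.0, -0.0, -0.0], [-0.0, -1.0, -0.0], [-0.0, 0.0, -1.0]]
wrist_force: [1.1, 0.6, -2.8]
gripper_width: 0.267
gripper_force: 30.0
```

drive_tool:
  rows:
    - {"tx":0,"ty":0,"tz":0.1,"ax":0,"ay":0,"az":0,"claw":1}
    - {"tx":0,"ty":0,"tz":0,"ax":0,"ay":0,"az":0,"claw":1}
    - {"tx":0,"ty":0,"tz":0,"ax":0,"ay":0,"az":0,"claw":1}

```text
time_s: 12.27
tcp_pos: [0.5907, 0.243, 0.1215]
ee_rot: [[1.0, -0.0, -0.0], [-0.0, -1.0, -0.0], [-0.0, 0.0, -1.0]]
wrist_force: [0.4, -0.6, -4.6]
gripper_width: 0.265
gripper_force: 30.0
```

drive_tool:
  rows:
    - {"tx":0,"ty":0,"tz":0.1,"ax":0,"ay":0,"az":0,"claw":1}
    - {"tx":0,"ty":0,"tz":0,"ax":0,"ay":0,"az":0,"claw":1}
    - {"tx":0,"ty":0,"tz":0,"ax":0,"ay":0,"az":0,"claw":1}

```text
time_s: 12.52
tcp_pos: [0.5909, 0.2431, 0.1209]
ee_rot: [[1.0, -0.0, 0.0], [-0.0, -1.0, 0.0], [0.0, -0.0, -1.0]]
wrist_force: [-1.1, -1.0, -2.4]
gripper_width: 0.265
gripper_force: 30.0
```

drive_tool:
  rows:
    - {"tx":0,"ty":0,"tz":0.1,"ax":0,"ay":0,"az":0,"claw":1}
    - {"tx":0,"ty":0,"tz":0,"ax":0,"ay":0,"az":0,"claw":1}
    - {"tx":0,"ty":0,"tz":0,"ax":0,"ay":0,"az":0,"claw":1}

```text
time_s: 12.77
tcp_pos: [0.591, 0.243, 0.1207]
ee_rot: [[1.0, -0.0, 0.001], [-0.0, -1.0, 0.0], [0.001, -0.0, -1.0]]
wrist_force: [-2.6, -1.4, 5.2]
gripper_width: 0.266
gripper_force: 30.0
```

It is seated exactly at the predicted height and carrying load. Releasing.

drive_tool:
  rows:
    - {"tx":0,"ty":0,"tz":0,"ax":0,"ay":0,"az":0,"claw":2.6}
    - {"tx":0,"ty":0,"tz":0,"ax":0,"ay":0,"az":0,"claw":3.5}
    - {"tx":0,"ty":0,"tz":-0.2,"ax":0,"ay":0,"az":0,"claw":4.5}
    - {"tx":0,"ty":0,"tz":-0.2,"ax":0,"ay":0,"az":0,"claw":6.5}
    - {"tx":0,"ty":0,"tz":0,"ax":0,"ay":0,"az":0,"claw":6.5}
    - {"tx":0,"ty":0,"tz":0,"ax":0,"ay":0,"az":0,"claw":6.5}
    - {"tx":0,"ty":0,"tz":0,"ax":0,"ay":0,"az":0,"claw":6.5}
    - {"tx":0,"ty":0,"tz":0,"ax":0,"ay":0,"az":0,"claw":6.5}

```text
time_s: 13.43
tcp_pos: [0.5908, 0.2431, 0.1234]
ee_rot: [[1.0, -0.0, -0.0], [-0.0, -1.0, -0.0], [-0.0, 0.0, -1.0]]
wrist_force: [-0.2, 0.3, 0.3]
gripper_width: 0.709
gripper_force: 0.0
```

```bash
python3 - <<'E'
from h import *
from scipy.optimize import least_squares
s=sense();T=s["tcp_pos"];print(T,s["gripper_width"])
b,e=capture("scene");P=cloud("scene",e)
hs=cv2.cvtColor(b,cv2.COLOR_RGB2HSV);r=np.hypot(P[...,0]-T[0],P[...,1]-T[1])
m=(e>0)&(r<.08)&(abs(P[...,2]-.087)<.007)&(hs[...,1]<80);q=P[m&(r>.03)&(r<.06)]
print(np.linalg.lstsq(np.c_[q[:,:2]-T[:2],np.ones(len(q))],q[:,2],rcond=None)[0],len(q))
cv2.imwrite("pics/seat.png",cv2.resize(b[110:230,270:430],(640,480),interpolation=2)[...,::-1])
E
sed -i 's/T\[2\]-.0527+.019/.087/' held.py; python3 held.py
```

```text
[0.59077726 0.24306666 0.12341409] 0.7086338464189689
[ 0.00373882 -0.00390288  0.08643756] 598
plane [-3.01429602e-04 -7.25798792e-05  8.66853136e-02] z0 0.087 7439
centre rel TCP [ 0.00049566 -0.00226299  0.06553653] 233 [0.59077906 0.24302021 0.12342219]
```

View pics/seat.png

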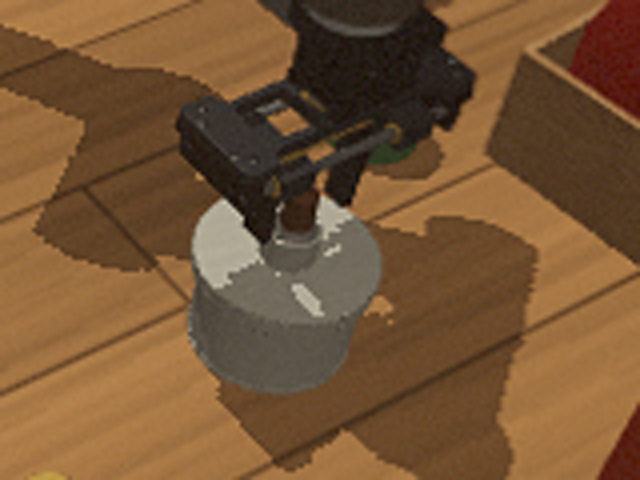

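The picture shows the lids seated flat, with the plate at 86.7 mm against 87 expected and the skirt round the tin. Next I'll lower over the collar with fingertips about 2.5 mm above the plate, and close gently.

drive_tool:
  rows:
    - {"tx":0,"ty":0,"tz":0.8,"ax":0,"ay":0,"az":0,"claw":6.5}
    - {"tx":0,"ty":0,"tz":1,"ax":0,"ay":0,"az":0,"claw":6.5}
    - {"tx":0,"ty":0,"tz":0.9,"ax":0,"ay":0,"az":0,"claw":6.5}
    - {"tx":0,"ty":0,"tz":0.5,"ax":0,"ay":0,"az":0,"claw":6.5}
    - {"tx":0,"ty":0,"tz":0.1,"ax":0,"ay":0,"az":0,"claw":6}
    - {"tx":0,"ty":0,"tz":0,"ax":0,"ay":0,"az":0,"claw":5.4}
    - {"tx":0,"ty":0,"tz":0,"ax":0,"ay":0,"az":0,"claw":5}
    - {"tx":0,"ty":0,"tz":0,"ax":0,"ay":0,"az":0,"claw":5}

```text
time_s: 14.2
tcp_pos: [0.5912, 0.2433, 0.091]
ee_rot: [[1.0, -0.0, 0.001], [-0.0, -1.0, 0.0], [0.001, -0.0, -1.0]]
wrist_force: [0.8, 0.0, 0.3]
gripper_width: 0.595
gripper_force: 0.0
```

drive_tool:
  rows:
    - {"tx":0,"ty":0,"tz":0,"ax":0,"ay":0,"az":0,"claw":4.8}
    - {"tx":0,"ty":0,"tz":0,"ax":0,"ay":0,"az":0,"claw":4.6}
    - {"tx":0,"ty":0,"tz":0,"ax":0,"ay":0,"az":0,"claw":4.4}
    - {"tx":0,"ty":0,"tz":0,"ax":0,"ay":0,"az":0,"claw":4.2}
    - {"tx":0,"ty":0,"tz":0,"ax":0,"ay":0,"az":0,"claw":4}
    - {"tx":0,"ty":0,"tz":0,"ax":0,"ay":0,"az":0,"claw":3.5}
    - {"tx":0,"ty":0,"tz":0,"ax":0,"ay":0,"az":0,"claw":3}
    - {"tx":0,"ty":0,"tz":0,"ax":0,"ay":0,"az":0,"claw":3}
    - {"tx":0,"ty":0,"tz":0,"ax":0,"ay":0,"az":0,"claw":3}

```text
time_s: 14.95
tcp_pos: [0.5908, 0.2428, 0.0907]
ee_rot: [[1.0, -0.0, -0.0], [-0.0, -1.0, -0.0], [-0.0, 0.0, -1.0]]
wrist_force: [-0.5, -1.6, 0.1]
gripper_width: 0.477
gripper_force: 30.0
```

The collar is gripped at 41.5 mm. Lifting straight up.

drive_tool:
  rows:
    - {"tx":0,"ty":0,"tz":-0.2,"ax":0,"ay":0,"az":0,"claw":3}
    - {"tx":0,"ty":0,"tz":-0.4,"ax":0,"ay":0,"az":0,"claw":3}
    - {"tx":0,"ty":0,"tz":-0.6,"ax":0,"ay":0,"az":0,"claw":3}
    - {"tx":0,"ty":0,"tz":-0.8,"ax":0,"ay":0,"az":0,"claw":3}
    - {"tx":0,"ty":0,"tz":-1,"ax":0,"ay":0,"az":0,"claw":3}
    - {"tx":0,"ty":0,"tz":0,"ax":0,"ay":0,"az":0,"claw":3}

```text
time_s: 15.45
tcp_pos: [0.5924, 0.244, 0.1237]
ee_rot: [[1.0, 0.0, 0.005], [0.0, -1.0, 0.003], [0.005, -0.003, -1.0]]
wrist_force: [-0.1, 0.5, -1.3]
gripper_width: 0.474
gripper_force: 30.0
```

drive_tool:
  rows:
    - {"tx":0,"ty":0,"tz":-1,"ax":0,"ay":0,"az":0,"claw":3}
    - {"tx":0,"ty":0,"tz":-1.5,"ax":0,"ay":0,"az":0,"claw":3}
    - {"tx":0,"ty":0,"tz":-1.5,"ax":0,"ay":0,"az":0,"claw":3}
    - {"tx":0,"ty":0,"tz":-1.5,"ax":0,"ay":0,"az":0,"claw":3}
    - {"tx":0,"ty":0,"tz":-1.5,"ax":0,"ay":0,"az":0,"claw":3}
    - {"tx":0,"ty":0,"tz":-1.5,"ax":0,"ay":0,"az":0,"claw":3}
    - {"tx":0,"ty":0,"tz":-1,"ax":0,"ay":0,"az":0,"claw":3}
    - {"tx":0,"ty":0,"tz":-0.5,"ax":0,"ay":0,"az":0,"claw":3}
    - {"tx":0,"ty":0,"tz":0,"ax":0,"ay":0,"az":0,"claw":3}
    - {"tx":0,"ty":0,"tz":0,"ax":0,"ay":0,"az":0,"claw":3}

```text
time_s: 16.28
tcp_pos: [0.5904, 0.243, 0.2201]
ee_rot: [[1.0, -0.0, -0.001], [-0.0, -1.0, -0.0], [-0.001, 0.0, -1.0]]
wrist_force: [0.8, -0.2, -2.1]
gripper_width: 0.47
gripper_force: 30.0
```

Run:
```python
from h import *
s=sense();print(s["tcp_pos"],s["gripper_width"],s["gripper_force"],s["wrist_force"],abs(s["joint_velocities"]).max())
b,e=capture("scene")
cv2.imwrite("pics/end.png",cv2.resize(b[60:240,250:490],(640,480),interpolation=2)[...,::-1])
```

```text
[0.59040673 0.24297356 0.22008366] 0.4698468414329113 29.999640999594703 [ 0.7520639  -0.23112311 -2.05620526] 1.0379583644370773
```

View pics/end.png

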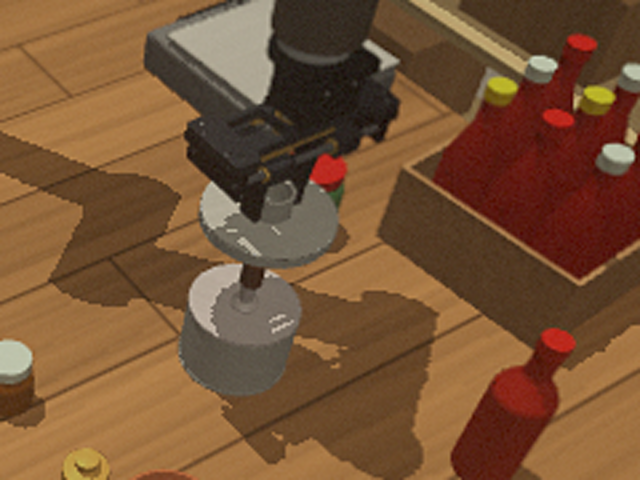

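The outer lid is held level about 13 cm up, and the inner lid sits flat in the tin. I'll let it settle and hand in.

drive_tool:
  rows:
    - {"tx":0,"ty":0,"tz":0,"ax":0,"ay":0,"az":0,"claw":3}
    - {"tx":0,"ty":0,"tz":0,"ax":0,"ay":0,"az":0,"claw":3}
    - {"tx":0,"ty":0,"tz":0,"ax":0,"ay":0,"az":0,"claw":3}
    - {"tx":0,"ty":0,"tz":0,"ax":0,"ay":0,"az":0,"claw":3}
    - {"tx":0,"ty":0,"tz":0,"ax":0,"ay":0,"az":0,"claw":3}
    - {"tx":0,"ty":0,"tz":0,"ax":0,"ay":0,"az":0,"claw":3}

```text
time_s: 16.83
tcp_pos: [0.5908, 0.243, 0.2204]
ee_rot: [[1.0, -0.0, -0.0], [-0.0, -1.0, -0.0], [-0.0, 0.0, -1.0]]
wrist_force: [-0.4, -0.0, -2.1]
gripper_width: 0.473
gripper_force: 30.0
```

```bash
python3 -c "from station import finish_job; print(finish_job())"
```

```text
the job is handed in; nothing more can be done
None
```

The job is handed in at 16.8 s of robot time, with no verdict returned: both lids were seated on the tin and let go, and the outer lid is now held level and still about 13 cm up, with the inner lid flat in the tin's mouth.

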